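# Fan fossil slides along a tray

### The arm

A 6-joint arm with a two-finger parallel gripper is mounted at the origin on the work surface. World frame = base frame: x ahead of the robot, y to its left, z up, the work surface at z = 0. Lengths are in m, angles in rad, forces in N, time in s.
With the tool pointing down it reaches from about 0.35 to 0.775 m from the base axis. Payload 5.5 kg.
Tool frame: the origin (TCP) lies at the very end of the fingers, on their centre line; the grasp point (between the pads) lies 19 mm behind it; z points along the fingers, y is the line along which they close (so a half turn about z gives the same grasp; the last joint's range is limited). The gripper opens to 85 mm and grips with 20 to 120 N. Pads are 22 mm wide; open, the fingers measure 114 mm over their backs; the gripper's body (76 mm by 85 mm) begins 54 mm behind the grasp point. The pads swing forward as they close: fully open they stand 13 mm farther back than shut.
Start: joints at [1.13, 0.313, 0.046, 1.304, 0, 1.431], TCP at [0.17, 0.549, 0.231] pointing down, gripper open.
Joint ranges: [-2.76, 2.76], [-0.86, 1.69], [-1.03, 1.26], [-2.2, 2.34], [-1.47, 1.5], [-3.14, 3.14]. Speed limits (rad/s): [2.57, 2.57, 3.14, 3.14, 3.14, 3.14].

### API

Orientations are given as a unit quaternion [w, x, y, z].
In Python, from workcell import env gives the robot as it stands. The module is installed in compiled form; this text tells all that it offers.
- The arm moves only by the tool jog_arm, never from a script. Its argument "rows" is a list of rows, each a list of 6 numbers: the shift along the world's x, y, z in units of 40 mm (1.0 is 40 mm), then the turn, a rotation vector about the world's x, y, z in units of 6 degrees (1.0 is 6 degrees). In form: [[x, y, z, wx, wy, wz], ...]. A call has 1 to 12 rows; each row is the pose to reach, as a shift and turn from the pose commanded when the call began; what a row does not reach only later rows make up. A row lasts 1/12 s, in which the tool goes at most 41.7 mm and 7.16 degrees, less where a joint would pass 70% of its speed; a pose out of reach is approached as far as the arm can. A call with a gripper value outside its range is refused whole. "jaw" is the gripper command: -1 is fully open, 1 is shut, values between are in proportion, set as the call begins (left out, the last holds). The fingers move at their own pace and stop on an object; "force" is the grip in N (left out, the last holds). Time passes only in rows, so rows that repeat a pose let the fingers close. It gives the time, the measured TCP pose, the force, the opening and the grip force at its end, in the units of the state.
- env.get_state(): the state, without advancing time (a new reading comes with each control period).
- env.read_camera(name): name is "scene" or "top"; returns a dict with "pixels" (400x640x3 uint8, red, green, blue), "mtx" (3x3 intrinsics, pixels), "cam_to_world" (4x4, takes a point from camera to world coordinates). Camera axes: x right, y up, looking along -z (the intrinsics and any distortion apply to the point x, -y, -z); pixel columns grow to the right and rows downward; lengths in m; the calibration is good to about 2 mm. A picture is of the moment at which its call begins. There is no depth.
- env.hand_in(): hands the job in; it is judged then, once.
The state is a dict: "clock": time; "joint_pos": joint angles; "qvel": joint speeds; "tau": joint torques, N m; "tcp_pos": TCP position; "orientation": TCP orientation; "wrist_force": force on the tool from outside, world axes, zero at the start; "ft_torque": the same for the moment, N m; "finger_gap": finger opening in m; "grip_force": force on a finger pad.
Only numpy, scipy, OpenCV 4.12 (cv2) and the standard library are available. Lean on these libraries where they do the work, as an engineer would, in place of code of your own. Each camera call takes 0.05 s, during which the arm holds its last target. There are 200 camera calls.

### The job

In the wooden tray a white slide lies flat at one end. Fan two more slides out from it in a straight row along the tray like roof shingles: first set the blue slide down with one end resting on the white slide and its other end on the tray floor towards the free end, then the yellow slide in the same way on the blue one, each overlapping the one before by about 2 cm. Set the slides down rather than dropping them, and leave the white and red slides where they are.

Things in the scene. Friction and masses are not known exactly. Their poses are not given: they have to be found in the camera images.
- white_slide: Stiff white plate 76 x 38 x 6 mm (x, y, z), black window on top, about 30 g. Origin: centre of its underside; z up. Lies loose and flat in the tray, its x axis pointing along it to the free end. The tray is fixed: green felt floor 4 mm above the bench, wooden rim 10 mm above the bench; inside it is 228 x 118 mm, with at least 140 mm of bare floor beyond the slide's +x end and 35 mm on either side of the slide.
- blue_slide: Stiff blue plate 76 x 38 x 6 mm (x, y, z), black window on top, about 30 g. Origin: centre of its underside; z up. Starts flat on the bench (z = 0) right of the tray, x = length. One of three spots. Goes on the white slide. Laid with its centre past the end of the white slide (54 mm between centres = 22 mm overlap), it tips by itself when released and rests at about 6 degrees; with half or more overlapping it would stay flat.
- yellow_slide: Stiff yellow plate 76 x 38 x 6 mm (x, y, z), black window on top, about 30 g. Origin: centre of its underside; z up. Starts flat on the bench (z = 0) right of the tray, x = length. One of three spots. Goes on the blue slide; both slides then have about the same slope.
- red_slide: Stiff red plate 76 x 38 x 6 mm (x, y, z), black window on top, about 30 g. Origin: centre of its underside; z up. Starts flat on the bench in one of the same three spots; not part of the job. (A brush and an amber jar 68 mm wide and 85 mm high also stand on the bench, well beyond the slides.)
Things that resemble listed ones, but are neither listed nor needed, are in the scene too. Several things look just like the yellow_slide: the one meant starts nearest to the robot's base.

How it is judged:
By the outcome, as a careful person would: the job done as asked, in the order asked, and still so for the second after the job is handed in, with the robot touching nothing.
It also fails if it takes over 58 s, if anything falls off the work surface, if the arm or the gripper's body presses on something with over 40 N, if the wrist force passes 120 N, or if a joint passes its speed limit or range.

## Working session

There is one attempt and no reset: what is moved stays moved. The work goes in short steps, Python scripts to look and compute and a tool call to move; the robot and the scene stay as the last step left them, time stands still between calls to the robot, and variables do not carry over. Pictures are saved under pics/ and viewed, at most 10 in all, crops included, and the job is handed in when it is done.

Besides the shell and the picture viewer there is one more tool, called after "Call:" by a JSON object that holds its "method" and its "body". jog_arm: Moves the arm, as the interface text tells. Its arguments: {"type":"object","properties":{"rows":{"type":"array","items":{"type":"array","items":{"type":"number"}}},"jaw":{"type":"number"},"force":{"type":"number"}},"required":["rows"]}

```bash
mkdir -p pics; python3 - <<'E'
from workcell import env
import cv2,pickle
s=env.get_state();print({k:s[k] for k in('clock','tcp_pos','orientation','finger_gap','wrist_force')})
for n in('scene','top'):
    d=env.read_camera(n);pickle.dump(d,open(f'{n}.pkl','wb'));cv2.imwrite(f'pics/{n}0.png',d['pixels'][:,:,::-1]);print(d['mtx'],d['cam_to_world'],d.keys())
E
```

```text
{'clock': 0.0, 'tcp_pos': array([0.17015977, 0.54871283, 0.23038823]), 'orientation': array([-2.80260101e-04,  1.49848011e-01,  9.88708611e-01, -8.82258019e-04]), 'finger_gap': 0.08503346674316217, 'wrist_force': array([-0.70824412, -0.66161389,  0.09371528])}
[[426.43513093   0.         313.08817264]
 [  0.         426.43513093 200.74640949]
 [  0.           0.           1.        ]] [[-0.67770944 -0.63590903  0.36922842  0.84549522]
 [ 0.73532192 -0.58374853  0.3442954   0.12491104]
 [-0.00340401  0.50483399  0.86320974  0.76154812]
 [ 0.          0.          0.          1.        ]] dict_keys(['pixels', 'mtx', 'cam_to_world'])
[[388.64299833   0.         319.03146521]
 [  0.         388.64299833 201.79326955]
 [  0.           0.           1.        ]] [[ 0.01616038  0.99167221 -0.1277696   0.39951397]
 [-0.99970853  0.01373303 -0.01985611 -0.17664349]
 [-0.01793609  0.12805324  0.99160509  0.93370396]
 [ 0.          0.          0.          1.        ]] dict_keys(['pixels', 'mtx', 'cam_to_world'])
```

View pics/top0.png

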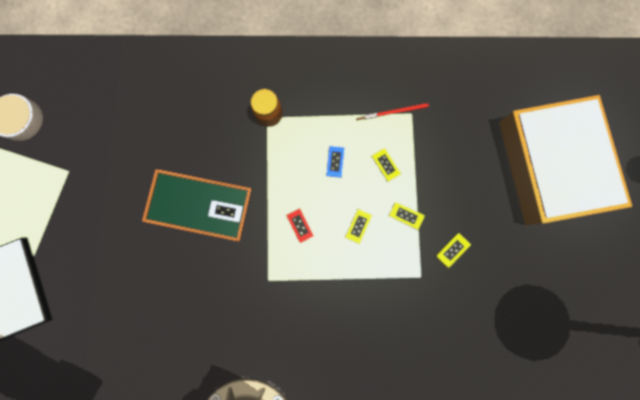

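View pics/scene0.png

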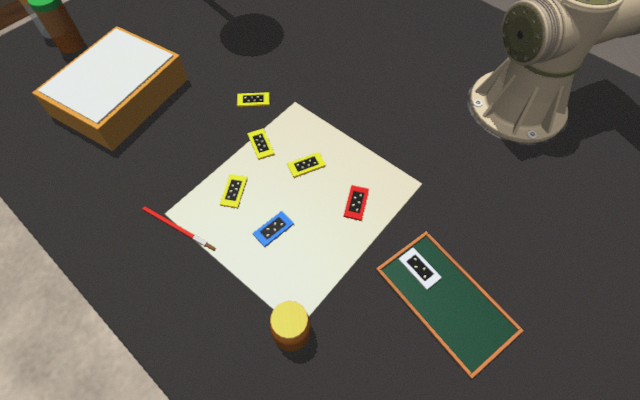

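The top view shows a tray with its rim at about (197,205) and the white slide at (226,211) on its right end. The blue slide is at (335,161) and the red at (300,225). There are four yellow candidates, at (359,226), (386,165), (407,216) and (454,250). Next I measure them and their distances from the base.

```bash
cat > h.py <<'E'
import numpy as np,cv2,pickle
def ray(d,uv,z):
    p=np.linalg.inv(d['mtx'])@[uv[0],uv[1],1];R=d['cam_to_world'];v=R[:3,:3]@[p[0],-p[1],-p[2]];o=R[:3,3]
    return o+v*(z-o[2])/v[2]
RNG={'blue':((95,110,70),(125,255,255)),'yellow':((22,120,90),(38,255,255)),'red':((172,150,80),(180,255,255)),'white':((0,0,170),(180,45,255))}
def find(d,col,z,amin=150,amax=1500,roi=None):
    m=cv2.inRange(cv2.cvtColor(d['pixels'],cv2.COLOR_RGB2HSV),*map(np.array,RNG[col]))
    if roi:
        k=np.zeros_like(m);k[roi[1]:roi[3],roi[0]:roi[2]]=1;m=m*k
    m=cv2.morphologyEx(m,cv2.MORPH_OPEN,np.ones((2,2)))
    out=[]
    for c in cv2.findContours(m,cv2.RETR_EXTERNAL,cv2.CHAIN_APPROX_NONE)[0]:
        if not amin<cv2.contourArea(c)<amax: continue
        w=np.array([ray(d,p[0],z)[:2] for p in c])*1000
        (cx,cy),(a,b),t=cv2.minAreaRect(w.astype(np.float32))
        if a<b:a,b,t=b,a,t+90
        uv=c[:,0].mean(0)
        out.append((uv.round(),np.round([cx,cy],1),np.round([a,b],1),round((t+90)%180-90,1),round(float(np.hypot(cx,cy)))))
    return out
E
python3 - <<'E'
from h import *
for n in('top','scene'):
    d=pickle.load(open(n+'.pkl','rb'))
    for c in RNG:
        for o in find(d,c,.010 if c=='white' else .006,amin=150 if c!='white' else 100): print(n,c,*o)
d=pickle.load(open('top.pkl','rb'))
cv2.imwrite('pics/crop.png',cv2.resize(d['pixels'][140:270,285:480,::-1],None,fx=4,fy=4,interpolation=2))
E
```

```text
top blue [336. 162.] [ 616.8 -197.8] [72.8 35. ] -4.8 648
top yellow [454. 251.] [ 406.8 -477.7] [81.2 42.2] -45.5 627
top yellow [359. 227.] [ 460.2 -254.7] [73.1 35.6] -23.8 526
top yellow [408. 217.] [ 487.8 -370.9] [78.1 38.9] 63.9 613
top yellow [387. 166.] [ 610.5 -321. ] [73.4 36.7] 31.5 690
top yellow [265. 102.] [768.4 -16.6] [65.3 62.5] -89.4 769
top white [226. 212.] [491.3  64.7] [77.5 39.4] 79.6 496
top white [ 21. 118.] [721.7 596.1] [110.7  71.4] -8.8 936
scene blue [274. 230.] [ 622.9 -189.4] [74.6 38.2] -5.2 651
scene yellow [290. 320.] [729.2 -41.7] [63.3 62.8] 89.2 730
scene yellow [234. 192.] [ 616.6 -312.5] [76.9 38. ] 31.8 691
scene yellow [306. 165.] [ 465.7 -246.2] [75.  39.8] -23.6 527
scene yellow [261. 144.] [ 492.9 -361. ] [79.3 38.6] 65.3 611
scene yellow [254. 100.] [ 412.9 -469. ] [76.8 43.3] -43.9 625
scene white [421. 269.] [495.9  71.7] [75.8 38.2] 79.8 501
```

View pics/crop.png

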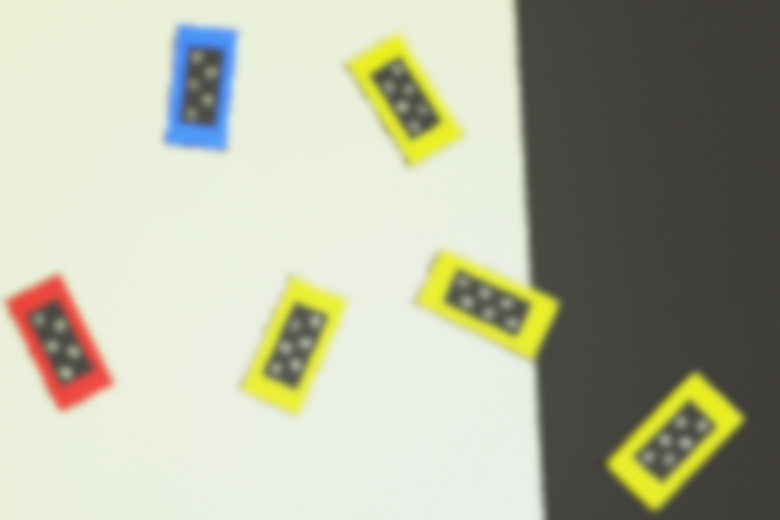

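The nearest to the base is the yellow at (359,226), at 526 mm; the others are at 613, 627 and 690 mm. The crop confirms a plain yellow slide with a window there, so that is the one meant. I take the blue slide first.

Call:
{"method": "jog_arm", "body": {"rows": [[11.25,-18.6,-2,0,0,2.03],[11.25,-18.6,-2,0,0,2.03],[11.25,-18.6,-2,0,0,2.03],[11.25,-18.6,-2,0,0,2.03],[11.25,-18.6,-2,0,0,2.03],[11.25,-18.6,-2,0,0,2.03],[11.25,-18.6,-2,0,0,2.03],[11.25,-18.6,-2,0,0,2.03],[11.25,-18.6,-2,0,0,2.03],[11.25,-18.6,-2,0,0,2.03],[11.25,-18.6,-2,0,0,2.03],[11.25,-18.6,-2,0,0,2.03]], "jaw": -0.41, "force": 25}}

```text
clock: 1.1
tcp_pos: [0.4278, 0.1222, 0.1854]
orientation: [-0.0, 0.044, 0.999, 0.0]
wrist_force: [1.0, 1.3, -0.2]
finger_gap: 0.0602
grip_force: 0.0
```

Call:
{"method": "jog_arm", "body": {"rows": [[4.8,-7.9,-2.1,0,0,0],[4.8,-7.9,-2.1,0,0,0],[4.8,-7.9,-2.1,0,0,0],[4.8,-7.9,-2.1,0,0,0],[4.8,-7.9,-2.1,0,0,0],[4.8,-7.9,-2.1,0,0,0],[4.8,-7.9,-2.1,0,0,0],[4.8,-7.9,-2.1,0,0,0],[4.8,-7.9,-2.1,0,0,0],[4.8,-7.9,-2.1,0,0,0],[4.8,-7.9,-2.1,0,0,0],[4.8,-7.9,-2.1,0,0,0]]}}

```text
clock: 2.1
tcp_pos: [0.6186, -0.1916, 0.1005]
orientation: [-0.001, 0.044, 0.999, 0.001]
wrist_force: [0.7, -0.1, 0.2]
finger_gap: 0.0602
grip_force: 0.0
```

```bash
python3 - <<'E'
from h import *
from workcell import env
s=env.get_state();print(s['clock'],s['tcp_pos'],s['orientation'],s['joint_pos'])
im=[env.read_camera(n)['pixels'] for n in('top','scene')]
cv2.imwrite('pics/ab.png',cv2.resize(np.hstack([im[0][100:240,260:420],im[1][120:260,190:350]])[:,:,::-1],None,fx=2.5,fy=2.5))
E
```

```text
2.1 [ 0.61858401 -0.19157626  0.10054752] [-1.17568133e-03  4.44723274e-02  9.99009686e-01  6.90787577e-04] [-4.24380261e-01  5.16374886e-01  2.84754642e-02  1.08559294e+00
  4.11138961e-04 -3.35406733e-01]
```

View pics/ab.png

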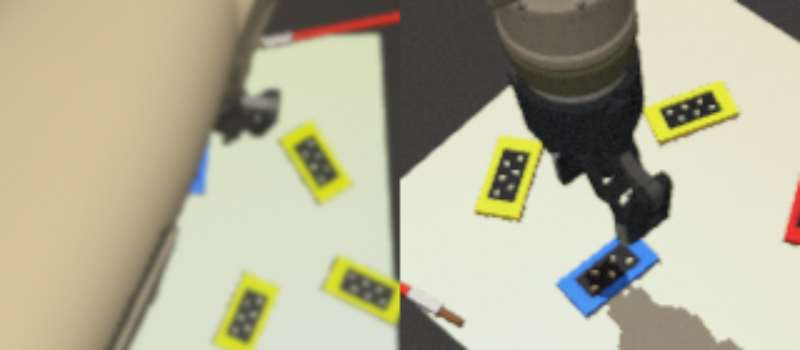

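The right half (scene view) shows the open fingers straddling above the blue slide, at about (612,265) in the crop. The top view is blocked by the arm. I go down and close.

Call:
{"method": "jog_arm", "body": {"rows": [[0,0,-1,0,0,0],[0,0,-1.8,0,0,0],[0,0,-2.2,0,0,0],[0,0,-2.4,0,0,0],[0,0,-2.5,0,0,0],[0,0,-2.52,0,0,0],[0,0,-2.52,0,0,0],[0,0,-2.52,0,0,0]]}}

```text
clock: 2.87
tcp_pos: [0.6208, -0.1921, 0.0027]
orientation: [0.001, 0.044, 0.999, -0.001]
wrist_force: [1.1, 0.3, 0.5]
finger_gap: 0.0605
grip_force: 0.0
```

Call:
{"method": "jog_arm", "body": {"rows": [[0,0,0,0,0,0],[0,0,0,0,0,0],[0,0,0,0,0,0],[0,0,0,0,0,0],[0,0,0,0,0,0],[0,0,0,0,0,0],[0,0,0,0,0,0],[0,0,0,0,0,0]], "jaw": 1, "force": 25}}

```text
clock: 3.53
tcp_pos: [0.6203, -0.1922, 0.0022]
orientation: [0.001, 0.044, 0.999, -0.0]
wrist_force: [-1.0, 1.7, 6.0]
finger_gap: 0.0369
grip_force: 24.8
```

Call:
{"method": "jog_arm", "body": {"rows": [[0,0,0.5,0,0,0],[0,0,1.4,0,0,0],[0,0,2,0,0,0],[-0.6,1.6,2,0,0,1.2],[-0.9,2.4,2,0,0,2.4],[-1.2,3.2,2,0,0,3.6],[-1.5,4,2,0,0,4.8],[-1.8,4.8,2,0,0,6],[-2.1,5.6,2,0,0,7.2],[-2.4,6.4,2,0,0,8.4],[-2.7,7.2,2,0,0,9.6],[-2.91,7.87,2,0,0,10.8]]}}

```text
clock: 4.53
tcp_pos: [0.5016, 0.1248, 0.081]
orientation: [-0.0, -0.498, 0.867, 0.0]
wrist_force: [0.3, 0.1, -0.7]
finger_gap: 0.0368
grip_force: 25.2
```

Call:
{"method": "jog_arm", "body": {"rows": [[0,0,0,0,0,1.2],[0,0,0,0,0,2.4],[0,0,0,0,0,3.33],[0,0,0,0,0,3.33],[0,0,0,0,0,3.33],[0,0,0,0,0,3.33]]}}

```text
clock: 5.03
tcp_pos: [0.5032, 0.1228, 0.0809]
orientation: [0.0, -0.638, 0.77, 0.0]
wrist_force: [0.9, -0.4, 0.1]
finger_gap: 0.0367
grip_force: 25.2
```

```bash
python3 - <<'E'
from h import *
from workcell import env
s=env.get_state();print(s['clock'],s['tcp_pos'],s['orientation'],s['joint_pos'],s['finger_gap'])
d={n:env.read_camera(n) for n in('top','scene')};pickle.dump(d,open('h1.pkl','wb'))
im=[d[n]['pixels'] for n in('top','scene')]
cv2.imwrite('pics/h1.png',cv2.resize(np.hstack([im[0][110:270,130:290],im[1][220:380,365:525]])[:,:,::-1],None,fx=2.5,fy=2.5))
z=s['tcp_pos'][2]+.004
for n in d: print(n,find(d[n],'blue',z,amin=60),find(d[n],'white',.01,amin=60,roi=(140,160,250,245) if n=='top' else (380,230,525,380)))
E
```

```text
5.0333 [0.50317359 0.12280172 0.08087392] [ 7.11124682e-06 -6.37565426e-01  7.70396214e-01  5.79954566e-06] [ 8.42863726e-02  3.01371431e-01 -3.57537348e-01  9.11882484e-01
  1.76398995e-05 -1.29838155e+00] 0.036740164340469464
top [(array([200., 205.]), array([497.1, 105.8]), array([50.2, 43.3]), 78.0, 508)] [(array([226., 212.]), array([491.2,  64.5]), array([77. , 39.4]), 79.6, 495)]
scene [(array([464., 288.]), array([510.3, 149.2]), array([38.9, 29.7]), -10.9, 532), (array([440., 262.]), array([499.1,  95.3]), array([37.4, 14.8]), -11.6, 508)] [(array([418., 268.]), array([496.1,  71.7]), array([75.8, 37.9]), 79.8, 501)]
```

View pics/h1.png

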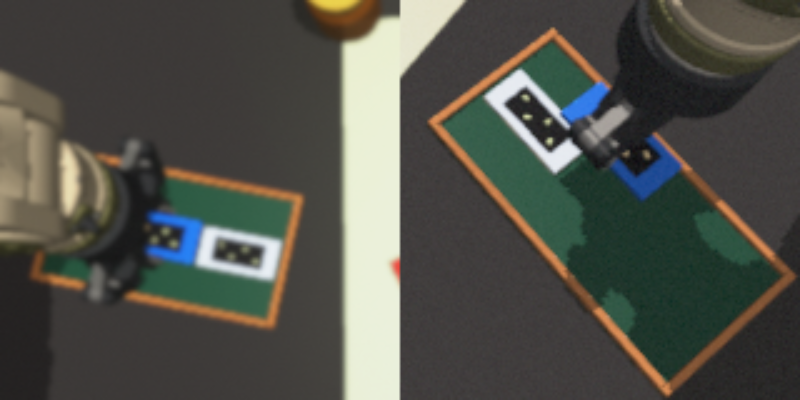

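The top view shows blue held level in line with white. In the scene crop white is at (525,120), and blue runs from about (585,100) to (650,165). From the scene picture the centre spacing is 55 mm and the lateral error 0.6 mm. I tilt the slide and lower it.

Call:
{"method": "jog_arm", "body": {"rows": [[0,-0.025,-0.4,-0.5,0.1,0.08],[0,-0.025,-0.8,-1.03,0.19,0.08],[0,-0.025,-1.2,-1.03,0.19,0.08],[0,-0.025,-1.4,-1.03,0.19,0.08],[0,-0.025,-1.55,-1.03,0.19,0.08],[0,-0.025,-1.62,-1.03,0.19,0.08],[0,-0.025,-1.62,-1.03,0.19,0.08],[0,-0.025,-1.62,-1.03,0.19,0.08],[0,-0.025,-1.62,-1.03,0.19,0.08]]}}

```text
clock: 5.88
tcp_pos: [0.5038, 0.1218, 0.0168]
orientation: [-0.041, -0.641, 0.766, -0.035]
wrist_force: [0.6, 0.2, -0.5]
finger_gap: 0.0365
grip_force: 25.2
```

Call:
{"method": "jog_arm", "body": {"rows": [[0,0,-0.02,0,0,0],[0,0,-0.04,0,0,0],[0,0,-0.06,0,0,0],[0,0,-0.08,0,0,0],[0,0,-0.1,0,0,0],[0,0,-0.1,0,0,0],[0,0,-0.1,0,0,0]]}}

```text
clock: 6.47
tcp_pos: [0.503, 0.122, 0.0119]
orientation: [-0.042, -0.641, 0.766, -0.035]
wrist_force: [-0.3, 0.1, -0.4]
finger_gap: 0.0365
grip_force: 25.2
```

Call:
{"method": "jog_arm", "body": {"rows": [[0,0,-0.01,0,0,0],[0,0,-0.02,0,0,0],[0,0,-0.03,0,0,0],[0,0,-0.03,0,0,0],[0,0,-0.03,0,0,0]]}}

```text
clock: 6.88
tcp_pos: [0.5031, 0.122, 0.0108]
orientation: [-0.042, -0.641, 0.766, -0.035]
wrist_force: [-0.1, -0.2, 0.1]
finger_gap: 0.0365
grip_force: 25.2
```

Call:
{"method": "jog_arm", "body": {"rows": [[0,0,-0.01,0,0,0],[0,0,-0.02,0,0,0],[0,0,-0.02,0,0,0],[0,0,-0.02,0,0,0]]}}

```text
clock: 7.22
tcp_pos: [0.5032, 0.122, 0.0105]
orientation: [-0.042, -0.641, 0.766, -0.035]
wrist_force: [-1.4, -0.5, 4.9]
finger_gap: 0.0368
grip_force: 25.8
```

Contact at 10.5 mm, as predicted. I release and lift.

Call:
{"method": "jog_arm", "body": {"rows": [[0,0,0,0,0,0],[0,0,0,0,0,0],[0,0,0,0,0,0],[0,0,0,0,0,0],[0,0,0,0,0,0],[0,0,0,0,0,0]], "jaw": -0.35}}

```text
clock: 7.72
tcp_pos: [0.5031, 0.1219, 0.0099]
orientation: [-0.042, -0.641, 0.766, -0.035]
wrist_force: [1.1, -0.5, 0.1]
finger_gap: 0.0575
grip_force: 0.0
```

Call:
{"method": "jog_arm", "body": {"rows": [[0,0,0.3,0,0,0],[0,0,0.8,0,0,0],[0,0,1.6,0,0,0],[0,0,2.4,0.5,-0.1,0],[0,0,2.4,1.03,-0.19,0],[0,-1,2.4,1.03,-0.19,0],[0,-2,2.4,1.03,-0.19,0],[0,-3,2.4,1.03,-0.19,0],[0,-4,2.4,1.03,-0.19,0],[0,-5,2.4,1.03,-0.19,0],[0,-5,2.4,1.03,-0.19,0],[0,-5,2.4,1.03,-0.19,0]]}}

```text
clock: 8.72
tcp_pos: [0.5031, -0.0802, 0.106]
orientation: [0.0, -0.64, 0.768, -0.0]
wrist_force: [0.3, 0.1, -0.4]
finger_gap: 0.0577
grip_force: 0.0
```

```bash
python3 - <<'E'
from h import *
from workcell import env
s=env.get_state();print(s['clock'],s['tcp_pos'],s['orientation'],s['joint_pos'],s['finger_gap'])
d={n:env.read_camera(n) for n in('top','scene')};pickle.dump(d,open('h2.pkl','wb'))
im=[d[n]['pixels'] for n in('top','scene')]
cv2.imwrite('pics/h2.png',cv2.resize(np.hstack([im[0][110:270,130:290],im[1][220:380,365:525]])[:,:,::-1],None,fx=2.5,fy=2.5))
for n in d: print(n,find(d[n],'blue',.0135,amin=60),find(d[n],'white',.01,amin=60,roi=(140,160,250,245) if n=='top' else (380,230,525,380)),find(d[n],'yellow',.006))
E
```

```text
8.7167 [ 0.5030647  -0.08019     0.10596017] [ 2.10749755e-04 -6.40050150e-01  7.68333092e-01 -1.44275946e-04] [-3.15890001e-01  2.62401633e-01 -3.42909342e-01  9.65016911e-01
  2.03682274e-04 -1.70501708e+00] 0.05769427230004439
top [] [] [(array([454., 251.]), array([ 406.8, -477.7]), array([81.2, 42.2]), -45.5, 627), (array([359., 227.]), array([ 460.2, -254.7]), array([73.3, 35.6]), -23.8, 526), (array([408., 217.]), array([ 487.8, -370.9]), array([78. , 38.9]), 63.9, 613), (array([387., 166.]), array([ 610.6, -320.9]), array([73.8, 36.7]), 31.7, 690), (array([265., 102.]), array([768.4, -16.6]), array([65.3, 62.5]), -89.4, 769)]
scene [(array([443., 290.]), array([504.2, 126. ]), array([78.5, 40.6]), 76.8, 520)] [(array([415., 263.]), array([493.6,  60.5]), array([52. , 36.3]), 81.3, 497)] [(array([289., 320.]), array([729.9, -41.7]), array([65.3, 61.4]), -47.4, 731), (array([234., 192.]), array([ 616.6, -312.5]), array([76.9, 38. ]), 31.8, 691), (array([306., 165.]), array([ 465.7, -246.3]), array([75. , 39.7]), -23.6, 527), (array([261., 144.]), array([ 492.9, -361. ]), array([79.3, 38.6]), 65.3, 611), (array([254., 100.]), array([ 412.9, -469. ]), array([76.8, 43.3]), -43.9, 625)]
```

View pics/h2.png

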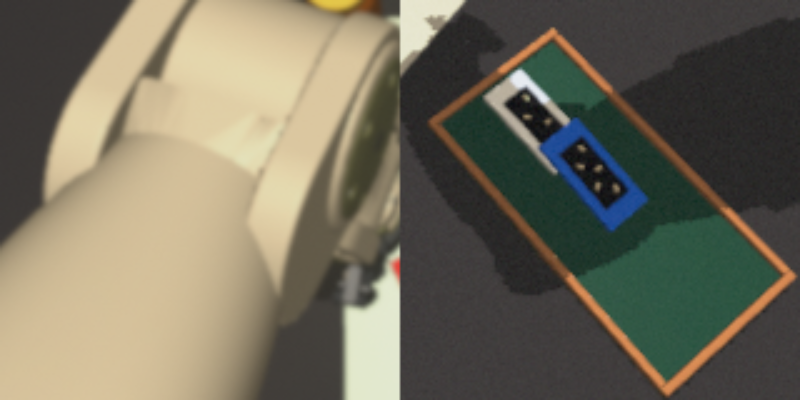

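Blue rests on white in line: in the scene crop white is at (528,110) and blue at (595,175). I go for the yellow slide.

Call:
{"method": "jog_arm", "body": {"rows": [[-0.1,-0.4,0,0,0,-1.19],[-0.2,-0.8,0,0,0,-2.38],[-0.3,-1.2,0,0,0,-3.57],[-0.4,-1.6,0,0,0,-4.76],[-0.5,-2,0,0,0,-5.95],[-0.6,-2.4,0,0,0,-7.1],[-0.7,-2.8,0,0,0,-8.3],[-0.75,-3.2,0,0,0,-9.5],[-0.8,-3.6,0,0,0,-10.7],[-0.9,-4,0,0,0,-11.8],[-0.98,-4.22,0,0,0,-13],[-0.98,-4.22,0,0,0,-14.2]]}}

```text
clock: 9.82
tcp_pos: [0.4642, -0.2466, 0.1059]
orientation: [-0.0, 0.048, 0.999, -0.0]
wrist_force: [-0.2, -0.2, -0.3]
finger_gap: 0.0576
grip_force: 0.0
```

Call:
{"method": "jog_arm", "body": {"rows": [[0,0,-0.3,0,0,-1.1],[0,0,-0.6,0,0,-2.2],[0,0,-1,0,0,-3],[0,0,-1,0,0,-3],[0,0,-1,0,0,-3],[0,0,-1,0,0,-3]]}}

```text
clock: 10.32
tcp_pos: [0.4645, -0.2458, 0.0666]
orientation: [0.0, 0.2, 0.98, -0.0]
wrist_force: [-0.2, -0.1, -0.7]
finger_gap: 0.0577
grip_force: 0.0
```

Call:
{"method": "jog_arm", "body": {"rows": [[0,-0.08,-0.6,0,0,-0.1],[0,-0.08,-1.1,0,0,-0.1],[0,-0.08,-1.4,0,0,-0.1],[0,-0.08,-1.55,0,0,-0.1],[0,-0.08,-1.6,0,0,-0.1],[0,-0.08,-1.6,0,0,-0.1],[0,-0.08,-1.6,0,0,-0.1],[0,-0.08,-1.6,0,0,-0.1]]}}

```text
clock: 10.98
tcp_pos: [0.4648, -0.2506, 0.0032]
orientation: [0.001, 0.207, 0.978, -0.001]
wrist_force: [0.1, -0.5, 0.3]
finger_gap: 0.0579
grip_force: 0.0
```

Call:
{"method": "jog_arm", "body": {"rows": [[0,0,0,0,0,0],[0,0,0,0,0,0],[0,0,0,0,0,0],[0,0,0,0,0,0],[0,0,0,0,0,0],[0,0,0,0,0,0],[0,0,0,0,0,0],[0,0,0,0,0,0]], "jaw": 1, "force": 25}}

```text
clock: 11.65
tcp_pos: [0.4645, -0.2504, 0.003]
orientation: [0.001, 0.207, 0.978, -0.0]
wrist_force: [-0.7, 0.9, 5.7]
finger_gap: 0.0366
grip_force: 24.6
```

Call:
{"method": "jog_arm", "body": {"rows": [[0,0,0.5,0,0,0],[0,0,1.4,0,0,0],[0,0,2.05,0,0,0],[0.1,0.8,2.05,0,0,1.19],[0.2,1.6,2.05,0,0,2.38],[0.3,2.4,2.05,0,0,3.57],[0.4,3.2,2.05,0,0,4.76],[0.5,4,2.05,0,0,5.95],[0.6,4.8,2.05,0,0,7.1],[0.7,5.6,2.05,0,0,8.3],[0.75,6.4,2.05,0,0,9.5],[0.8,7.2,2.05,0,0,10.7]]}}

```text
clock: 12.65
tcp_pos: [0.4958, 0.0395, 0.0842]
orientation: [0.0, -0.347, 0.938, -0.0]
wrist_force: [0.3, -0.7, -1.2]
finger_gap: 0.0364
grip_force: 25.2
```

Call:
{"method": "jog_arm", "body": {"rows": [[0.1,0.8,0,0,0,1.19],[0.2,1.6,0,0,0,2.38],[0.3,2.4,0,0,0,3.57],[0.41,3.45,0,0,0,4.76],[0.41,3.45,0,0,0,5.95],[0.41,3.45,0,0,0,6.55],[0.41,3.45,0,0,0,6.55],[0.41,3.45,0,0,0,6.55],[0.41,3.45,0,0,0,6.55]]}}

```text
clock: 13.4
tcp_pos: [0.5122, 0.1756, 0.084]
orientation: [0.0, -0.639, 0.769, -0.0]
wrist_force: [-0.1, -1.1, 0.1]
finger_gap: 0.0362
grip_force: 25.2
```

```bash
python3 - <<'E'
from h import *
from workcell import env
s=env.get_state();print(s['clock'],s['tcp_pos'],s['orientation'],s['finger_gap'])
d=env.read_camera('scene');im=d['pixels']
cv2.imwrite('pics/h3.png',cv2.resize(im[220:390,365:535][:,:,::-1],None,fx=3,fy=3))
z=s['tcp_pos'][2]+.003
for o in find(d,'yellow',z,amin=60,roi=(380,230,535,390)):print('y',*o)
for o in find(d,'blue',.0135,amin=60):print('b',*o)
for o in find(d,'white',.01,amin=60,roi=(380,230,525,380)):print('w',*o)
E
```

```text
13.4 [0.51219305 0.17559818 0.08397467] [ 8.20386324e-06 -6.38707976e-01  7.69449226e-01 -1.01407197e-04] 0.03617657034923123
y [491. 314.] [518.5 202.5] [39.6 25.5] -10.7 557
y [465. 286.] [507.5 149.4] [39.4 20.4] -6.5 529
b [442. 290.] [503.9 125.5] [79.6 41. ] 76.7 519
w [416. 263.] [494.3  60.7] [54.1 37.7] 81.3 498
```

View pics/h3.png

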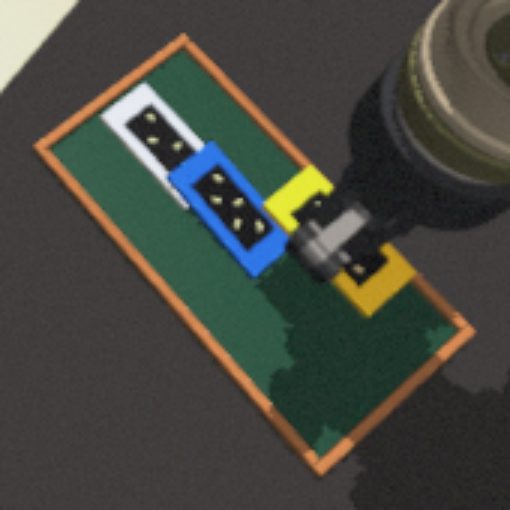

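Yellow is held level above the row: in the crop blue is at (230,210) and yellow runs from (300,195) to (375,285). It needs a shift of about 1.5 mm further along the row. I tilt it and lower it.

Call:
{"method": "jog_arm", "body": {"rows": [[0.02,0.037,-0.4,-0.5,0.1,0.03],[0.02,0.037,-0.8,-1.03,0.19,0.03],[0.02,0.037,-1.2,-1.03,0.19,0.03],[0.02,0.037,-1.45,-1.03,0.19,0.03],[0.02,0.037,-1.62,-1.03,0.19,0.03],[0.02,0.037,-1.7,-1.03,0.19,0.03],[0.02,0.037,-1.7,-1.03,0.19,0.03],[0.02,0.037,-1.7,-1.03,0.19,0.03],[0.02,0.037,-1.7,-1.03,0.19,0.03]]}}

```text
clock: 14.2
tcp_pos: [0.5138, 0.1773, 0.0169]
orientation: [-0.041, -0.64, 0.767, -0.036]
wrist_force: [0.1, -0.5, -0.3]
finger_gap: 0.0362
grip_force: 25.2
```

Call:
{"method": "jog_arm", "body": {"rows": [[0,0,-0.02,0,0,0],[0,0,-0.04,0,0,0],[0,0,-0.06,0,0,0],[0,0,-0.07,0,0,0],[0,0,-0.07,0,0,0],[0,0,-0.07,0,0,0]]}}

```text
clock: 14.7
tcp_pos: [0.5131, 0.1775, 0.0132]
orientation: [-0.042, -0.64, 0.767, -0.035]
wrist_force: [0.5, 0.4, 0.0]
finger_gap: 0.0363
grip_force: 25.2
```

Call:
{"method": "jog_arm", "body": {"rows": [[0,0,-0.015,0,0,0],[0,0,-0.03,0,0,0],[0,0,-0.04,0,0,0],[0,0,-0.04,0,0,0],[0,0,-0.04,0,0,0]]}}

```text
clock: 15.12
tcp_pos: [0.5131, 0.1775, 0.0116]
orientation: [-0.042, -0.64, 0.767, -0.035]
wrist_force: [-0.3, 0.5, -0.1]
finger_gap: 0.0361
grip_force: 25.2
```

Call:
{"method": "jog_arm", "body": {"rows": [[0,0,-0.01,0,0,0],[0,0,-0.015,0,0,0],[0,0,-0.015,0,0,0],[0,0,-0.015,0,0,0]]}}

```text
clock: 15.45
tcp_pos: [0.5132, 0.1775, 0.0112]
orientation: [-0.042, -0.64, 0.767, -0.035]
wrist_force: [-0.0, -0.1, 0.8]
finger_gap: 0.0363
grip_force: 25.5
```

Call:
{"method": "jog_arm", "body": {"rows": [[0,0,-0.007,0,0,0],[0,0,-0.015,0,0,0],[0,0,-0.015,0,0,0],[0,0,-0.015,0,0,0]]}}

```text
clock: 15.78
tcp_pos: [0.5132, 0.1775, 0.0111]
orientation: [-0.042, -0.64, 0.767, -0.035]
wrist_force: [-1.9, -0.2, 6.0]
finger_gap: 0.0365
grip_force: 26.1
```

Seated. I release, lift, and back away clear of the scene camera's view.

Call:
{"method": "jog_arm", "body": {"rows": [[0,0,0,0,0,0],[0,0,0,0,0,0],[0,0,0,0,0,0],[0,0,0,0,0,0],[0,0,0,0,0,0],[0,0,0,0,0,0]], "jaw": -0.35}}

```text
clock: 16.28
tcp_pos: [0.513, 0.1774, 0.0103]
orientation: [-0.042, -0.64, 0.767, -0.035]
wrist_force: [-0.2, 0.6, 0.6]
finger_gap: 0.0579
grip_force: 0.0
```

Call:
{"method": "jog_arm", "body": {"rows": [[0,0,0.3,0,0,0],[0,0,0.8,0,0,0],[0,0,1.6,0,0,0],[0,0,2.5,0,0,0],[-0.5,0.8,3,0,0,0],[-1,1.6,3,0,0,0],[-1.5,2.4,3,0,0,0],[-2,3.2,3,0,0,0],[-2.5,4,3,0,0,0],[-3,4.8,3,0,0,0],[-3,5.6,3,0,0,0],[-3,5.6,3,0,0,0]]}}

```text
clock: 17.28
tcp_pos: [0.3921, 0.4065, 0.1303]
orientation: [-0.041, -0.642, 0.765, -0.035]
wrist_force: [2.2, -0.1, 0.6]
finger_gap: 0.0572
grip_force: 0.0
```

```bash
python3 - <<'E'
from h import *
from workcell import env
s=env.get_state();print(s['clock'],s['tcp_pos'],s['wrist_force'])
d={n:env.read_camera(n) for n in('top','scene')}
im=[d[n]['pixels'] for n in('top','scene')]
cv2.imwrite('pics/h4.png',cv2.resize(np.hstack([im[0][110:270,130:290],im[1][220:380,375:535]])[:,:,::-1],None,fx=2.5,fy=2.5))
for n in d:
  roi=(130,160,250,245) if n=='top' else (380,230,525,380)
  for c,z in(('yellow',.0135),('blue',.0135),('white',.01)):
    for o in find(d[n],c,z,amin=60,roi=roi):print(n,c,*o)
  for o in find(d[n],'red',.006,amin=60): print(n,'red',*o)
E
```

```text
17.2833 [0.39208811 0.40651805 0.13028396] [ 2.18744762 -0.13146454  0.63964518]
top yellow [181. 204.] [508.9 171.7] [78.8 42.3] 80.5 537
top blue [208. 209.] [497.2 106.6] [55.3 43.6] 79.6 508
top white [231. 213.] [489.3  53.8] [55.3 39.5] 79.8 492
scene yellow [465. 314.] [514.1 179.8] [77.3 40.3] 76.9 545
scene blue [438. 284.] [501.3 114.7] [57.1 41.2] 77.3 514
scene white [416. 263.] [494.3  60.7] [54.1 37.7] 81.3 498
```

View pics/h4.png

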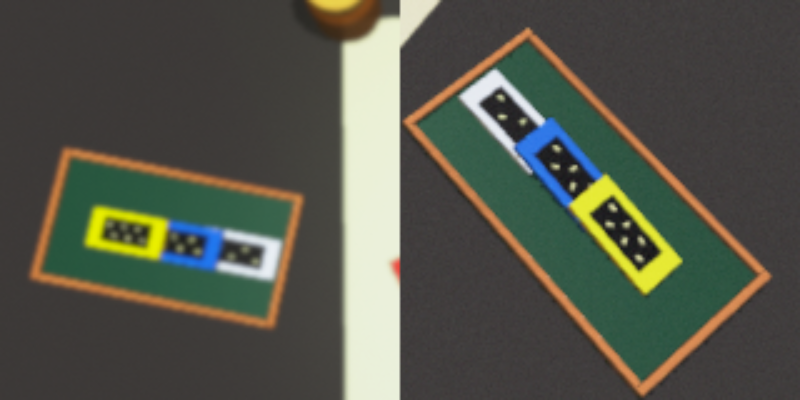

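Both views show a straight shingled row of white, blue and yellow: at (255,255), (190,240) and (125,232) in the top crop. About 55 mm of the two overlapped slides is visible, which means overlaps of about 21 mm, and white has not moved.

```bash
python3 -c "
from workcell import env
print(env.hand_in())"
```

```text
the job is handed in; nothing more can be done
None
```

The job is handed in: the blue slide rests on the white and the yellow on the blue in a straight row along the tray, each overlapping by about 21 mm, with the white slide unmoved and the red never touched, after about 17 s on the robot clock.

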